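Tip a damp tile over the edge of the drying bat

TASK

The damp clay tile lies face down on the table in front of the plaster drying bat. Its rims are still soft, so do not pinch or lift it: push it with the fingertips against the edge of the bat until it tips up on its edge and flips over onto the bat, decorated face up. Then push it on along the bat until it lies flat and square against the wooden spacer slat, and leave everything else where it is.

Things in the scene. Friction and masses are not known exactly. Their poses are not given: they have to be found in the camera images.
- tile: the tile to turn: damp reddish clay, 90 x 90 mm, 12 mm thick, about 0.18 kg, loose. At the start it lies on its face. Origin in the middle of the face (then the underside); z from face to back (up at the start, down when turned), x towards the bat within 15 degrees. The back has shallow key lines, the face a pale inlaid pattern and bevelled rims
- tile_center (a point): the middle of the tile, 6 mm from face and back (z 0.006 at the start, 0.021 on the bat); axes as the tile's. Face down, its sides are undercut by 8 mm over the lowest 6 mm (the face is 74 mm wide) and upright for the 6 mm above. The clay grips: pressed against the bat by a finger on its near side with some 10 N, that side rises with the finger
- corner_1 (a point): a corner of the tile, 9 mm from the face, at its +x +y
- corner_2 (a point): a corner of the tile, 9 mm from the face, at its +x -y
- corner_3 (a point): a corner of the tile, 9 mm from the face, at its -x -y
- corner_4 (a point): a corner of the tile, 9 mm from the face, at its -x +y
- bat: plaster drying bat, a white slab 250 mm (its x) by 150 mm (its y), 15 mm thick, lying on the table; it does not move. Origin in the middle of its underside; x points along it, away from the side where the tile lies
- bat_edge (a point): middle of the upper edge of the bat's short upright side that faces the tile (15 mm above the table); axes as the bat's. That side is the stop against which the tile tips
- slat: wooden spacer slat lying across the bat, 27 x 235 mm, 7 mm thick, fixed; it overhangs the bat on both sides. Its top is 22 mm above the table
- slat_face (a point): middle of the slat's side that faces the tile's place, 3.5 mm above the bat, 120 mm from the bat's edge; axes as the bat's, so the face is square to x. The tile's place is before it, between the bat's edge and the slat
- done_tile: a second, equal tile that has been turned already: it lies face up on the bat behind the slat, loose. Origin in the middle of its underside. Leave it
- wood_rib: half-moon wooden rib 40 x 89 x 8 mm lying on the table, loose; origin in the middle of its underside. Leave it
- rubber_kidney: dark red rubber kidney 43 x 84 x 8 mm lying on the table, loose; origin in the middle of its underside. Leave it
- ring_cutter_2: small steel ring cutter, 48 mm across, 22 mm high, loose; origin in the middle of its underside. Leave it
- loop_tool_2: loop trimming tool, 163 mm long, lying on the table, loose; origin in the middle of its underside. Leave it
- water_cup: pale plastic cup, 71 mm across, 73 mm high, loose; origin in the middle of its underside. Leave it

How it is judged:
By the outcome, as a careful person would: the job done as asked, in the order asked, and still so for the second after the job is handed in, with the robot touching nothing.
It also fails if it takes over 51 s, if anything falls off the work surface, if the arm or the gripper's body presses on something with over 40 N, if the wrist force passes 120 N, or if a joint passes its speed limit or range.

ROBOT

A 6-joint arm with a two-finger parallel gripper is mounted at the origin on a cart in front of the work surface, level with it; the furniture and walls round the work are solid. World frame = base frame: x ahead of the robot, y to its left, z up, the work surface at z = 0. Lengths are in m, angles in degrees, forces in N, time in s.
With the tool pointing down it reaches from about 0.35 to 0.875 m from the base axis. Payload 4.2 kg.
Tool frame: the origin (TCP) lies at the very end of the fingers, on their centre line; the grasp point (between the pads) lies 19 mm behind it; z points along the fingers, y is the line along which they close (so a half turn about z gives the same grasp; the last joint's range is limited). The gripper opens to 87 mm and grips with 3 to 60 N. Pads are 19 mm wide; open, the fingers measure 117 mm over their backs; the gripper's body (75 mm by 190 mm) begins 51 mm behind the grasp point.
Start: joints at [83.686, 22.042, 0.453, 0, -68.411, -14.817], TCP at [0.225, 0.583, 0.223] pointing down, gripper open.
Joint ranges: [-179.83, 179.83], [-69.29, 118.12], [-61.27, 80.66], [-181.25, 117.63], [-171.15, -9.14], [-177.46, 177.46]. Speed limits (degrees/s): [159.86, 159.86, 180, 180, 180, 180].

INTERFACE

Orientations are given as a 3x3 rotation matrix whose columns are the frame's x, y, z axes.
In Python, from station import * gives the robot as it stands.
- The arm moves only by the shell command python3 -m pendant 'ROWS'. ROWS is JSON, a list of rows, each an object of numbers: "x", "y", "z": the shift along the world's x, y, z normalised to -1 to 1, where 1 is 250 mm; "rx", "ry", "rz": the turn, a rotation vector about the world's x, y, z normalised to -1 to 1, where 1 is 180 degrees; "claw": the opening, from 0 (shut) to 1 (fully open). A call has exactly 8 rows; each row is the pose to reach, as a shift and turn from the pose commanded when the call began, turning the shorter way round; what a row does not reach only later rows make up. A row lasts 1/8 s, in which the tool goes at most 62.5 mm and 10.7 degrees, less where a joint would pass 70% of its speed; a pose out of reach is approached as far as the arm can. A call with a number of a shift or a turn outside -1 to 1 is refused whole. A call with a gripper value outside its range is refused whole. The fingers move at their own pace and stop on an object; the grip force is fixed at half the most. Time passes only in rows, so rows that repeat a pose let the fingers close, or fill a call up. It gives the time, the measured TCP pose, the force, the opening and the grip force at its end, in the units of the state.
- sense(): the state, without advancing time (a new reading comes with each control period).
- capture(name): name is "side" or "top" or "wrist"; returns a dict with "color" (480x640x3 uint8, red, green, blue), "mtx" (3x3 intrinsics, pixels), "k1" (the pictures are not rectified: a ray, as slopes to the right and down, at radius r is drawn at 1 + k1 r^2 times it, then the intrinsics apply), "world_to_cam" (4x4, takes a point from world to camera coordinates). Camera axes: x right, y up, looking along -z (the intrinsics and any distortion apply to the point x, -y, -z); pixel columns grow to the right and rows downward; lengths in m; the calibration is good to about 2 mm. A picture is of the moment at which its call begins. There is no depth.
- finish_job(): hands the job in; it is judged then, once.
Trained networks look in a picture, given as the dict that the camera call returned (one of the last four; its "shot" number tells which), for a name from the list of things; names that differ only in an ending like _2 or _b are one class to them, and where a whole thing is asked for, a point or a joint stands for the part that bears it (a point fixed in the world has none). Each returns a list of dicts, best first, with "conf" (0 to 1); they miss things now and then, are a little off and sometimes report something else, mostly with a low value. They report only what shows in the picture. A call takes as long as a camera call.
- search_frame(picture, label): "centre" ([column, row] in pixels, amid what is visible of it).
- regions_of(picture, label): "region" (480x640 bool, what is visible of it) and "centre" ([column, row] in pixels, amid what is visible of it).
The state is a dict: "time_s": time; "joints": joint angles; "joint_velocities": joint speeds; "effort": joint torques, N m; "tcp_pos": TCP position; "ee_rot": TCP orientation; "wrist_force": force on the tool from outside, world axes, zero at the start; "moment": the same for the moment, N m; "gripper_width": opening from 0.0 (shut) to 1.0 (fully open); "gripper_force": force on a finger pad.
Only numpy, scipy, OpenCV 4.12 (cv2) and the standard library are available. Lean on these libraries where they do the work, as an engineer would, in place of code of your own. Each camera call takes 0.05 s, during which the arm holds its last target. There are 200 camera calls.

## Working session

There is one attempt and no reset: what is moved stays moved. The work goes in short steps, Python scripts to look and compute and a shell command to move; the robot and the scene stay as the last step left them, time stands still between calls to the robot, and variables do not carry over. Pictures are saved under pics/ and viewed, at most 13 in all, crops included, and the job is handed in when it is done.

```bash
mkdir -p pics; cat > h.py <<'E'
from station import *
import numpy as np, cv2
def ray(p,uv):
    K=np.array(p["mtx"]);a=(uv[0]-K[0,2])/K[0,0];b=(uv[1]-K[1,2])/K[1,1]
    rd=np.hypot(a,b);r=rd
    for _ in range(20): r=rd/(1+p["k1"]*r*r)
    s=r/rd if rd>0 else 1
    M=np.array(p["world_to_cam"]);R=M[:3,:3];t=M[:3,3]
    return -R.T@t, R.T@np.array([a*s,-b*s,-1.])
def at_z(p,uv,z):
    c,d=ray(p,uv);return c+d*(z-c[2])/d[2]
def proj(p,X):
    M=np.array(p["world_to_cam"]);q=M[:3,:3]@np.array(X)+M[:3,3]
    a,b=q[0]/-q[2],-q[1]/-q[2];f=1+p["k1"]*(a*a+b*b);K=np.array(p["mtx"])
    return np.array([K[0,0]*a*f+K[0,2],K[1,1]*b*f+K[1,2]])
def save(p,n): cv2.imwrite(f"pics/{n}.png",p["color"][:,:,::-1])
E
python3 - <<'E'
from h import *
np.set_printoptions(precision=4,suppress=True)
for n in("top","side"):
    p=capture(n);save(p,n+"0");print(n,"cam",ray(p,(320,240)))
    for l,z in(("tile",.012),("bat",.015),("slat",.022),("done_tile",.027),("wood_rib",.008),("rubber_kidney",.008),("ring_cutter_2",.02),("loop_tool_2",.01),("water_cup",.07)):
        for r in regions_of(p,l)[:2]:
            m=r["region"].astype(np.uint8);cs,_=cv2.findContours(m,0,2)
            if not cs: continue
            c=max(cs,key=cv2.contourArea);q=cv2.boxPoints(cv2.minAreaRect(c))
            print(n,l,round(r["conf"],2),np.round(r["centre"]),at_z(p,r["centre"],z)[:2],"box",*[at_z(p,u,z)[:2] for u in q])
s=sense();print(s["tcp_pos"],s["ee_rot"],s["time_s"],s["wrist_force"])
E
```

```text
top cam (array([0.2258, 0.3323, 1.3578]), array([ 0.2427,  0.0191, -0.9699]))
top tile 0.63 [407. 290.] [0.4517 0.1623] box [0.3928 0.256 ] [0.5423 0.2295] [0.5218 0.1081] [0.3737 0.1376]
top tile 0.59 [324. 268.] [0.4984 0.3468] box [0.4529 0.3991] [0.5431 0.3948] [0.5376 0.3041] [0.4476 0.3098]
top bat 0.62 [411. 290.] [0.451  0.1524] box [0.3922 0.2572] [0.5425 0.2287] [0.5204 0.1071] [0.3716 0.1385]
top slat 0.77 [430. 292.] [0.4478 0.113 ] box [0.3323 0.1457] [0.5624 0.1039] [0.5584 0.0772] [0.3287 0.1201]
top slat 0.3 [416. 204.] [0.6517 0.1402] box [0.6885 0.1703] [0.69   0.1012] [0.6085 0.1025] [0.6069 0.1706]
top done_tile 0.57 [461. 305.] [0.4189 0.0448] box [0.3881 0.1   ] [0.4764 0.0832] [ 0.463  -0.0052] [0.3754 0.0129]
top wood_rib 0.92 [230. 235.] [0.5713 0.5644] box [0.5713 0.61  ] [0.6079 0.5289] [0.5688 0.5116] [0.5328 0.5922]
top wood_rib 0.37 [324. 270.] [0.4948 0.3486] box [0.4553 0.4003] [0.5454 0.3939] [0.5377 0.3039] [0.4479 0.3116]
top rubber_kidney 0.68 [219. 267.] [0.496  0.5853] box [0.4749 0.625 ] [0.5421 0.5821] [0.5181 0.5478] [0.4515 0.5909]
top rubber
[... 1586 characters left out ...]
71. 200.] [0.4519 0.1743] box [0.5371 0.2439] [0.5488 0.0952] [0.3716 0.1305] [0.3753 0.27  ]
side ring_cutter_2 0.79 [293. 198.] [0.6043 0.2293] box [0.6334 0.2105] [0.5898 0.1978] [0.5713 0.2633] [0.613  0.2754]
side loop_tool_2 0.68 [346. 376.] [0.4054 0.6217] box [0.429  0.5627] [0.4135 0.5578] [0.3836 0.6825] [0.3974 0.6868]
side loop_tool_2 0.21 [329. 250.] [0.4979 0.3536] box [0.5399 0.3998] [0.5506 0.3012] [0.4466 0.3126] [0.4429 0.4082]
side water_cup 0.91 [288. 165.] [0.6263 0.1877] box [0.6807 0.121 ] [0.615  0.1015] [0.5718 0.2552] [0.6311 0.2725]
[0.2253 0.583  0.2226] [[ 0.9328 -0.3605 -0.    ]
 [-0.3605 -0.9328  0.    ]
 [-0.      0.     -1.    ]] 1.0 [-0.3787  1.3584  0.5143]
```

```bash
python3 -c "
import cv2
i=cv2.imread('pics/top0.png')[180:350,180:500];cv2.imwrite('pics/topc.png',cv2.resize(i,None,fx=2.5,fy=2.5,interpolation=2))"
```

```text
(no output)
```

View pics/topc.png

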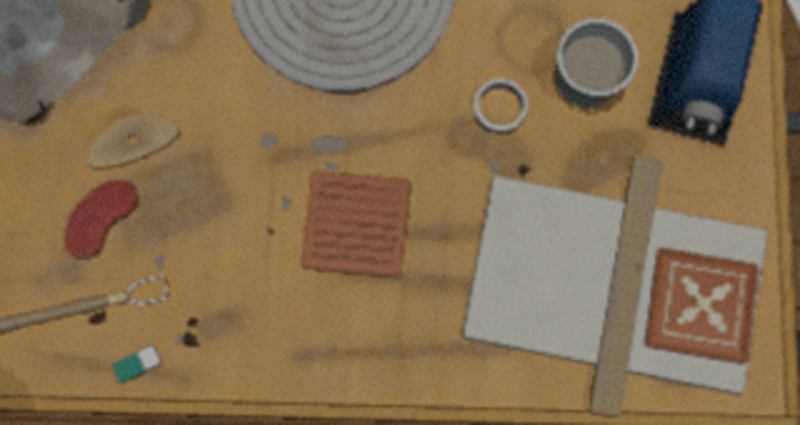

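View pics/side0.png

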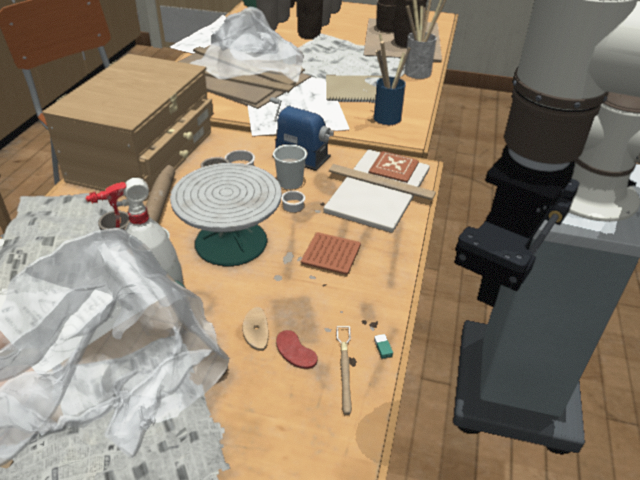

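The top view shows the tile face down at crop (357,224) with its key lines showing. The bat's near edge runs from (495,178) to (465,337), and the slat and finished tile lie beyond it. The banding wheel overhangs at (343,90), so I'll check its clearance to the gripper body.

```bash
python3 - <<'E'
from h import *
np.set_printoptions(precision=4,suppress=True)
p=capture("top");q=capture("side")
for z in(.05,.08,.1,.12,.15):
    print(z,"top: near edge",at_z(p,(317,216),z)[:2],"R",at_z(p,(273,180),z)[:2],at_z(p,(361,180),z)[:2],"| side right",at_z(q,(281,195),z)[:2],"near",at_z(q,(226,224),z)[:2],"left",at_z(q,(172,197),z)[:2])
e=np.array([.468,.243]);u=np.array([-.1805,-.9836]);v=np.array([.9836,-.1805])
# check bat edge line in top picture via gradient sampling
g=cv2.cvtColor(p["color"],cv2.COLOR_RGB2GRAY).astype(float)
col=p["color"].astype(float)
for t in(-.06,-.03,0,.03,.06):
    ss=np.arange(-.03,.03,.0005);im=np.float32([proj(p,[*(e+s*u+t*v),.015]) for s in ss])
    b=cv2.remap(col[:,:,2].astype(np.float32),im[:,:1],im[:,1:],1).ravel();b=cv2.GaussianBlur(b[None],(9,1),2).ravel()
    ss2=np.arange(.09,.15,.0005);im=np.float32([proj(p,[*(e+s*u+t*v),.022]) for s in ss2])
    c=cv2.remap(col[:,:,2].astype(np.float32),im[:,:1],im[:,1:],1).ravel();c=cv2.GaussianBlur(c[None],(9,1),2).ravel()
    print(t,"bat edge s",ss[np.argmax(np.gradient(b))],"slat s",ss2[np.argmin(np.gradient(c))])
E
```

```text
0.05 top: near edge [0.6083 0.3662] R [0.691  0.4686] [0.6957 0.2688] | side right [0.6181 0.2639] near [0.6877 0.3787] left [0.8194 0.3294]
0.08 top: near edge [0.5995 0.3655] R [0.6803 0.4655] [0.6849 0.2702] | side right [0.605  0.3033] near [0.6716 0.413 ] left [0.7974 0.3659]
0.1 top: near edge [0.5936 0.3649] R [0.6732 0.4634] [0.6777 0.2712] | side right [0.5963 0.3296] near [0.6608 0.4359] left [0.7827 0.3902]
0.12 top: near edge [0.5878 0.3644] R [0.6661 0.4613] [0.6706 0.2722] | side right [0.5876 0.3558] near [0.65   0.4588] left [0.7681 0.4145]
0.15 top: near edge [0.579  0.3636] R [0.6554 0.4582] [0.6598 0.2736] | side right [0.5745 0.3952] near [0.6339 0.4931] left [0.7461 0.451 ]
-0.06 bat edge s 0.0010000000000000286 slat s 0.11950000000000002
-0.03 bat edge s 0.0010000000000000286 slat s 0.11950000000000002
0 bat edge s 0.001500000000000029 slat s 0.11900000000000002
0.03 bat edge s 0.0010000000000000286 slat s 0.12000000000000002
0.06 bat edge s 0.0005000000000000282 slat s 0.11950000000000002
```

The bat frame checks out within 1.5 mm. The wheel rim is about 0.12 m high and reaches in to x = 0.587. A gripper body lying across the push would hit it, so I'll push with the fingers closed and the closing line along the push, which needs only a +10.7° turn.

```bash
python3 -m pendant '[{"x":0.15,"y":-0.09,"z":-0.05,"rz":0.01,"claw":0},{"x":0.35,"y":-0.21,"z":-0.12,"rz":0.02,"claw":0},{"x":0.55,"y":-0.33,"z":-0.22,"rz":0.04,"claw":0},{"x":0.75,"y":-0.45,"z":-0.32,"rz":0.05,"claw":0},{"x":0.9,"y":-0.54,"z":-0.42,"rz":0.0594,"claw":0},{"x":1,"y":-0.6,"z":-0.48,"rz":0.0594,"claw":0},{"x":1,"y":-0.6,"z":-0.5,"rz":0.0594,"claw":0},{"x":1,"y":-0.6,"z":-0.5,"rz":0.0594,"claw":0}]'
cat > st.py <<'E'
from h import *
np.set_printoptions(precision=4,suppress=True)
s=sense();d=np.array(s["tcp_pos"])[:2]-[.468,.243];F=np.array(s["wrist_force"])
u=np.array([-.1805,-.9836]);v=np.array([.9836,-.1805])
print("t",s["time_s"],"s %.4f lat %.4f z %.4f"%(d@u,d@v,s["tcp_pos"][2]),"Fu %.1f Fv %.1f Fz %.1f"%(F[:2]@u,F[:2]@v,F[2]),"w",s["gripper_width"],"y-axis",np.degrees(np.arctan2(s["ee_rot"][1][1],s["ee_rot"][0][1])))
E
python3 st.py
```

```text
t 1.1 s -0.2906 lat -0.3001 z 0.2225 Fu -0.6 Fv 0.4 Fz -0.2 w 1.0020323769976873 y-axis -111.13197456834823$[0]: bad value
```

```bash
python3 -m pendant '[{"x":0.15,"y":-0.09,"z":-0.05,"rx":0,"ry":0,"rz":0.01,"claw":0},{"x":0.35,"y":-0.21,"z":-0.12,"rx":0,"ry":0,"rz":0.02,"claw":0},{"x":0.55,"y":-0.33,"z":-0.22,"rx":0,"ry":0,"rz":0.04,"claw":0},{"x":0.75,"y":-0.45,"z":-0.32,"rx":0,"ry":0,"rz":0.05,"claw":0},{"x":0.9,"y":-0.54,"z":-0.42,"rx":0,"ry":0,"rz":0.0594,"claw":0},{"x":1,"y":-0.6,"z":-0.48,"rx":0,"ry":0,"rz":0.0594,"claw":0},{"x":1,"y":-0.6,"z":-0.5,"rx":0,"ry":0,"rz":0.0594,"claw":0},{"x":1,"y":-0.6,"z":-0.5,"rx":0,"ry":0,"rz":0.0594,"claw":0}]'
python3 st.py
```

```text
time_s: 2.1
tcp_pos: [0.475, 0.4331, 0.0974]
ee_rot: [[0.983, -0.181, -0.0], [-0.181, -0.983, -0.0], [-0.0, 0.0, -1.0]]
wrist_force: [0.7, 0.4, -0.7]
gripper_width: 0.173
gripper_force: 0.0
t 2.1 s -0.1883 lat -0.0274 z 0.0974 Fu -0.5 Fv 0.7 Fz -0.7 w 0.1727787002485791 y-axis -100.4319328240588
```

```bash
python3 -m pendant '[{"x":0.07,"y":0.007,"z":0,"rx":0,"ry":0,"rz":0,"claw":0},{"x":0.142,"y":0.013,"z":-0.05,"rx":0,"ry":0,"rz":0,"claw":0},{"x":0.142,"y":0.013,"z":-0.15,"rx":0,"ry":0,"rz":0,"claw":0},{"x":0.142,"y":0.013,"z":-0.25,"rx":0,"ry":0,"rz":0,"claw":0},{"x":0.142,"y":0.013,"z":-0.32,"rx":0,"ry":0,"rz":0,"claw":0},{"x":0.142,"y":0.013,"z":-0.36,"rx":0,"ry":0,"rz":0,"claw":0},{"x":0.142,"y":0.013,"z":-0.376,"rx":0,"ry":0,"rz":0,"claw":0},{"x":0.142,"y":0.013,"z":-0.376,"rx":0,"ry":0,"rz":0,"claw":0}]'
python3 st.py
python3 - <<'E'
from h import *
p=capture("side");a=cv2.resize(p["color"][190:310,250:450],None,fx=2.6,fy=2.6,interpolation=2)
p=capture("wrist");b=cv2.resize(p["color"],None,fx=.4,fy=.4)
a=np.hstack([a,cv2.copyMakeBorder(b,0,a.shape[0]-b.shape[0],0,0,0)]);cv2.imwrite("pics/a.png",a[:,:,::-1]);print(a.shape)
E
```

```text
time_s: 3.1
tcp_pos: [0.511, 0.4365, 0.0039]
ee_rot: [[0.983, -0.181, 0.001], [-0.181, -0.983, 0.001], [0.0, -0.001, -1.0]]
wrist_force: [-0.1, -0.2, -0.1]
gripper_width: 0.007
gripper_force: 0.0
t 3.1 s -0.1981 lat 0.0074 z 0.0039 Fu 0.2 Fv -0.1 Fz -0.1 w 0.00681494223695279 y-axis -100.42766795634715
(312, 776, 3)
```

View pics/a.png

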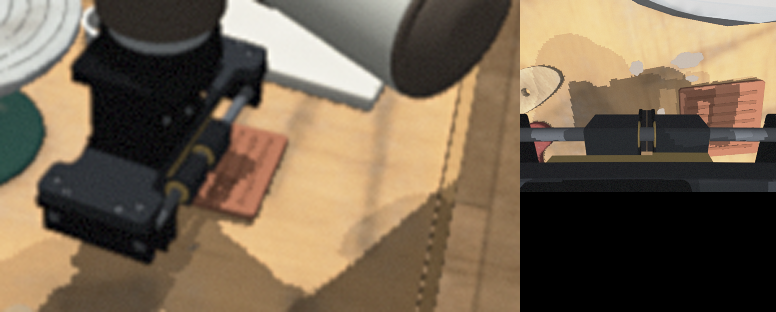

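The left crop shows the closed fingers behind the tile's near side, with the tile ahead at (245,170) and clear of the fingers. Now I'll push it to the bat.

```bash
python3 -m pendant '[{"x":-0.006,"y":-0.034,"z":-0.002,"rx":0,"ry":0,"rz":0,"claw":0},{"x":-0.015,"y":-0.08,"z":-0.002,"rx":0,"ry":0,"rz":0,"claw":0},{"x":-0.024,"y":-0.13,"z":-0.002,"rx":0,"ry":0,"rz":0,"claw":0},{"x":-0.033,"y":-0.18,"z":-0.002,"rx":0,"ry":0,"rz":0,"claw":0},{"x":-0.042,"y":-0.23,"z":-0.002,"rx":0,"ry":0,"rz":0,"claw":0},{"x":-0.051,"y":-0.28,"z":-0.002,"rx":0,"ry":0,"rz":0,"claw":0},{"x":-0.057,"y":-0.31,"z":-0.002,"rx":0,"ry":0,"rz":0,"claw":0},{"x":-0.0605,"y":-0.33,"z":-0.002,"rx":0,"ry":0,"rz":0,"claw":0}]'
python3 st.py
python3 -m pendant '[{"x":-0.001,"y":-0.006,"z":0,"rx":0,"ry":0,"rz":0,"claw":0},{"x":-0.002,"y":-0.011,"z":0,"rx":0,"ry":0,"rz":0,"claw":0},{"x":-0.003,"y":-0.016,"z":0,"rx":0,"ry":0,"rz":0,"claw":0},{"x":-0.0035,"y":-0.019,"z":0,"rx":0,"ry":0,"rz":0,"claw":0},{"x":-0.004,"y":-0.022,"z":0,"rx":0,"ry":0,"rz":0,"claw":0},{"x":-0.004,"y":-0.022,"z":0,"rx":0,"ry":0,"rz":0,"claw":0},{"x":-0.004,"y":-0.022,"z":0,"rx":0,"ry":0,"rz":0,"claw":0},{"x":-0.004,"y":-0.022,"z":0,"rx":0,"ry":0,"rz":0,"claw":0}]'
python3 st.py
```

```text
time_s: 4.2
tcp_pos: [0.4957, 0.3534, 0.0032]
ee_rot: [[0.983, -0.181, 0.0], [-0.181, -0.983, 0.0], [0.0, -0.0, -1.0]]
wrist_force: [-0.9, 1.4, -0.6]
gripper_width: 0.003
gripper_force: 0.6
t 4.2 s -0.1136 lat 0.0073 z 0.0032 Fu -1.3 Fv -1.1 Fz -0.6 w 0.0026897203716379726 y-axis -100.44046070289656
time_s: 5.2
tcp_pos: [0.4948, 0.3483, 0.0031]
ee_rot: [[0.983, -0.181, 0.0], [-0.181, -0.983, 0.0], [0.0, -0.0, -1.0]]
wrist_force: [0.8, 1.8, 2.3]
gripper_width: 0.001
gripper_force: 0.9
t 5.2 s -0.1084 lat 0.0073 z 0.0031 Fu -1.9 Fv 0.5 Fz 2.3 w 0.0008532150072886905 y-axis -100.43503609271184
```

```bash
python3 -m pendant '[{"x":0,"y":-0.004,"z":0,"rx":0,"ry":0,"rz":0,"claw":0},{"x":-0.001,"y":-0.007,"z":0,"rx":0,"ry":0,"rz":0,"claw":0},{"x":-0.002,"y":-0.01,"z":0,"rx":0,"ry":0,"rz":0,"claw":0},{"x":-0.002,"y":-0.012,"z":0,"rx":0,"ry":0,"rz":0,"claw":0},{"x":-0.003,"y":-0.014,"z":0,"rx":0,"ry":0,"rz":0,"claw":0},{"x":-0.003,"y":-0.016,"z":0,"rx":0,"ry":0,"rz":0,"claw":0},{"x":-0.003,"y":-0.016,"z":0,"rx":0,"ry":0,"rz":0,"claw":0},{"x":-0.003,"y":-0.016,"z":0,"rx":0,"ry":0,"rz":0,"claw":0}]'
python3 st.py
python3 - <<'E'
from h import *
p=capture("side");a=cv2.resize(p["color"][170:290,300:450],None,fx=2.6,fy=2.6,interpolation=2)
p=capture("top");b=cv2.resize(p["color"][230:350,320:470],None,fx=2.6,fy=2.6,interpolation=2)
a=np.hstack([a,b]);cv2.imwrite("pics/b.png",a[:,:,::-1]);print(a.shape)
E
```

```text
time_s: 6.2
tcp_pos: [0.4938, 0.344, 0.003]
ee_rot: [[0.983, -0.181, -0.0], [-0.181, -0.983, -0.0], [-0.0, 0.0, -1.0]]
wrist_force: [0.8, 1.3, 0.6]
gripper_width: 0.005
gripper_force: 0.5
t 6.2 s -0.1040 lat 0.0071 z 0.0030 Fu -1.4 Fv 0.6 Fz 0.6 w 0.004809040765597354 y-axis -100.44318936677722
(312, 780, 3)
```

View pics/b.png

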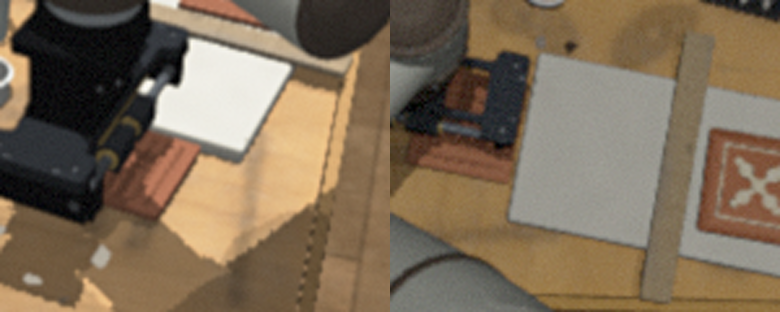

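The tile is square behind the bat's edge. The right crop shows its leading side at (512,180) and the edge at about (517,180), so a few millimetres remain.

```bash
python3 -m pendant '[{"x":0,"y":-0.004,"z":0,"rx":0,"ry":0,"rz":0,"claw":0},{"x":-0.001,"y":-0.007,"z":0,"rx":0,"ry":0,"rz":0,"claw":0},{"x":-0.002,"y":-0.01,"z":0,"rx":0,"ry":0,"rz":0,"claw":0},{"x":-0.002,"y":-0.012,"z":0,"rx":0,"ry":0,"rz":0,"claw":0},{"x":-0.003,"y":-0.014,"z":0,"rx":0,"ry":0,"rz":0,"claw":0},{"x":-0.003,"y":-0.016,"z":0,"rx":0,"ry":0,"rz":0,"claw":0},{"x":-0.0035,"y":-0.018,"z":0,"rx":0,"ry":0,"rz":0,"claw":0},{"x":-0.0035,"y":-0.02,"z":0,"rx":0,"ry":0,"rz":0,"claw":0}]'
python3 st.py
```

```text
time_s: 7.3
tcp_pos: [0.4933, 0.3403, 0.0032]
ee_rot: [[0.983, -0.181, 0.001], [-0.181, -0.983, 0.002], [0.001, -0.002, -1.0]]
wrist_force: [-1.1, 5.5, -0.2]
gripper_width: 0.006
gripper_force: 2.6
t 7.3 s -0.1002 lat 0.0073 z 0.0032 Fu -5.2 Fv -2.1 Fz -0.2 w 0.005847765376978528 y-axis -100.43015106818842
```

```bash
python3 -m pendant '[{"x":0,"y":-0.001,"z":0,"rx":0,"ry":0,"rz":0,"claw":0},{"x":0,"y":-0.002,"z":0,"rx":0,"ry":0,"rz":0,"claw":0},{"x":-0.001,"y":-0.004,"z":0,"rx":0,"ry":0,"rz":0,"claw":0},{"x":-0.001,"y":-0.006,"z":0,"rx":0,"ry":0,"rz":0,"claw":0},{"x":-0.0015,"y":-0.008,"z":0,"rx":0,"ry":0,"rz":0,"claw":0},{"x":-0.0015,"y":-0.008,"z":0,"rx":0,"ry":0,"rz":0,"claw":0},{"x":-0.0015,"y":-0.008,"z":0,"rx":0,"ry":0,"rz":0,"claw":0},{"x":-0.0015,"y":-0.008,"z":0,"rx":0,"ry":0,"rz":0,"claw":0}]'
python3 st.py
```

```text
time_s: 8.3
tcp_pos: [0.4937, 0.3403, 0.0038]
ee_rot: [[0.984, -0.18, 0.004], [-0.18, -0.984, 0.005], [0.003, -0.006, -1.0]]
wrist_force: [-1.0, 8.3, -0.8]
gripper_width: 0.008
gripper_force: 3.9
t 8.3 s -0.1003 lat 0.0077 z 0.0038 Fu -8.0 Fv -2.5 Fz -0.8 w 0.0081452783769159 y-axis -100.39309368731845
```

The tile is seated: blocked at s = −0.100 with about 8 N of push, and the arm is compliant at roughly 2 N/mm. I'll press a little more and raise the near side along the arc to about 15°.

```bash
python3 -m pendant '[{"x":-0.002,"y":-0.012,"z":0,"rx":0,"ry":0,"rz":0,"claw":0},{"x":-0.002,"y":-0.012,"z":0,"rx":0,"ry":0,"rz":0,"claw":0},{"x":-0.002,"y":-0.012,"z":0.016,"rx":0,"ry":0,"rz":0,"claw":0},{"x":-0.002,"y":-0.012,"z":0.034,"rx":0,"ry":0,"rz":0,"claw":0},{"x":-0.0023,"y":-0.0126,"z":0.051,"rx":0,"ry":0,"rz":0,"claw":0},{"x":-0.0026,"y":-0.0142,"z":0.068,"rx":0,"ry":0,"rz":0,"claw":0},{"x":-0.0033,"y":-0.018,"z":0.084,"rx":0,"ry":0,"rz":0,"claw":0},{"x":-0.0033,"y":-0.018,"z":0.084,"rx":0,"ry":0,"rz":0,"claw":0}]'
python3 st.py
python3 - <<'E'
from h import *
p=capture("side");a=cv2.resize(p["color"][170:290,300:450],None,fx=2.6,fy=2.6,interpolation=2)
p=capture("top");b=cv2.resize(p["color"][230:350,320:470],None,fx=2.6,fy=2.6,interpolation=2)
a=np.hstack([a,b]);cv2.imwrite("pics/c.png",a[:,:,::-1]);print(a.shape)
E
```

```text
time_s: 9.3
tcp_pos: [0.4941, 0.3378, 0.0263]
ee_rot: [[0.984, -0.18, 0.007], [-0.18, -0.984, 0.01], [0.005, -0.011, -1.0]]
wrist_force: [-1.8, 11.4, 1.4]
gripper_width: 0.008
gripper_force: 5.3
t 9.3 s -0.0979 lat 0.0086 z 0.0263 Fu -10.9 Fv -3.9 Fz 1.4 w 0.0077927634847764415 y-axis -100.35394423415595
(312, 780, 3)
```

View pics/c.png

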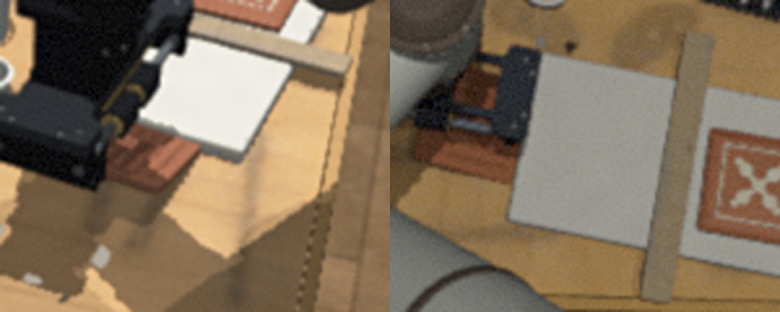

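The near side has risen with the finger. The left crop shows its near corner lifted at (160,188) with its shadow below, and the 2.4 mm advance at 23 mm of lift fits about 16°. Carrying on along the arc.

```bash
python3 -m pendant '[{"x":-0.0013,"y":-0.007,"z":0.027,"rx":0,"ry":0,"rz":0,"claw":0},{"x":-0.003,"y":-0.017,"z":0.052,"rx":0,"ry":0,"rz":0,"claw":0},{"x":-0.0054,"y":-0.0295,"z":0.077,"rx":0,"ry":0,"rz":0,"claw":0},{"x":-0.008,"y":-0.044,"z":0.1,"rx":0,"ry":0,"rz":0,"claw":0},{"x":-0.0112,"y":-0.0613,"z":0.124,"rx":0,"ry":0,"rz":0,"claw":0},{"x":-0.0133,"y":-0.073,"z":0.138,"rx":0,"ry":0,"rz":0,"claw":0},{"x":-0.0148,"y":-0.0806,"z":0.146,"rx":0,"ry":0,"rz":0,"claw":0},{"x":-0.0148,"y":-0.0806,"z":0.146,"rx":0,"ry":0,"rz":0,"claw":0}]'
python3 st.py
python3 - <<'E'
from h import *
p=capture("side");a=cv2.resize(p["color"][170:290,300:450],None,fx=2.6,fy=2.6,interpolation=2)
p=capture("top");b=cv2.resize(p["color"][230:350,320:470],None,fx=2.6,fy=2.6,interpolation=2)
a=np.hstack([a,b]);cv2.imwrite("pics/d.png",a[:,:,::-1]);print(a.shape)
E
```

```text
time_s: 10.4
tcp_pos: [0.4903, 0.3157, 0.0631]
ee_rot: [[0.984, -0.18, 0.006], [-0.18, -0.984, 0.007], [0.005, -0.008, -1.0]]
wrist_force: [-1.0, 6.7, 6.0]
gripper_width: 0.005
gripper_force: 3.7
t 10.4 s -0.0755 lat 0.0088 z 0.0631 Fu -6.4 Fv -2.2 Fz 6.0 w 0.005291596748595831 y-axis -100.35695511122877
(312, 780, 3)
```

View pics/d.png

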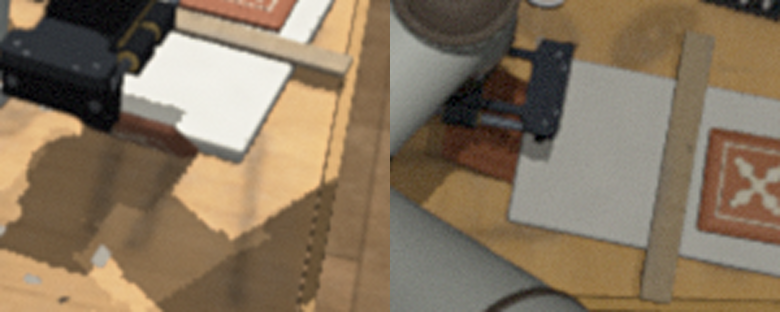

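The tile is tilted to about 47°, which fits the 25 mm advance and 60 mm lift. Its dark underside shows at (155,135) in the left crop. Next I'll rise a little to about 55°, then push forward on the face.

```bash
python3 -m pendant '[{"x":-0.003,"y":-0.016,"z":0.02,"rx":0,"ry":0,"rz":0,"claw":0},{"x":-0.0068,"y":-0.0373,"z":0.04,"rx":0,"ry":0,"rz":0,"claw":0},{"x":-0.0108,"y":-0.059,"z":0.044,"rx":0,"ry":0,"rz":0,"claw":0},{"x":-0.015,"y":-0.0826,"z":0.044,"rx":0,"ry":0,"rz":0,"claw":0},{"x":-0.0194,"y":-0.106,"z":0.044,"rx":0,"ry":0,"rz":0,"claw":0},{"x":-0.0238,"y":-0.13,"z":0.044,"rx":0,"ry":0,"rz":0,"claw":0},{"x":-0.0274,"y":-0.149,"z":0.044,"rx":0,"ry":0,"rz":0,"claw":0},{"x":-0.0274,"y":-0.149,"z":0.044,"rx":0,"ry":0,"rz":0,"claw":0}]'
python3 st.py
python3 - <<'E'
from h import *
p=capture("side");a=cv2.resize(p["color"][170:290,300:450],None,fx=2.6,fy=2.6,interpolation=2)
p=capture("top");b=cv2.resize(p["color"][230:350,320:470],None,fx=2.6,fy=2.6,interpolation=2)
a=np.hstack([a,b]);cv2.imwrite("pics/e.png",a[:,:,::-1]);print(a.shape)
E
```

```text
time_s: 11.5
tcp_pos: [0.4809, 0.2744, 0.0711]
ee_rot: [[0.983, -0.182, -0.001], [-0.182, -0.983, -0.001], [-0.001, 0.001, -1.0]]
wrist_force: [0.5, 0.1, -0.6]
gripper_width: 0.005
gripper_force: 0.0
t 11.5 s -0.0332 lat 0.0070 z 0.0711 Fu -0.2 Fv 0.5 Fz -0.6 w 0.005114107908427123 y-axis -100.47513868277143
(312, 780, 3)
```

View pics/e.png

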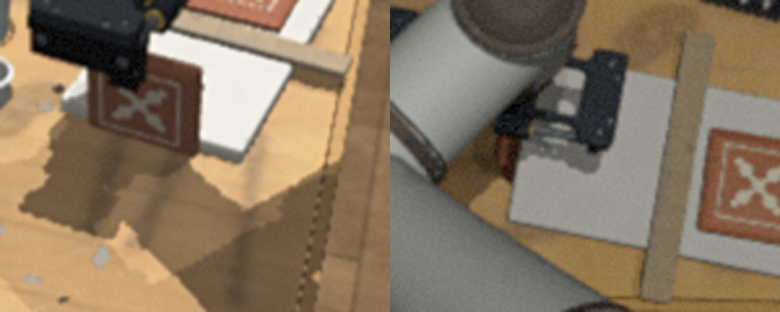

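The tile stands upright against the bat, with its patterned face towards the fingers at (145,105) in the left crop and no force on them. I'll push slowly over the top.

```bash
python3 -m pendant '[{"x":-0.0043,"y":-0.0236,"z":0,"rx":0,"ry":0,"rz":0,"claw":0},{"x":-0.0087,"y":-0.0472,"z":0,"rx":0,"ry":0,"rz":0,"claw":0},{"x":-0.0116,"y":-0.063,"z":0,"rx":0,"ry":0,"rz":0,"claw":0},{"x":-0.0144,"y":-0.0787,"z":0,"rx":0,"ry":0,"rz":0,"claw":0},{"x":-0.0173,"y":-0.0944,"z":0,"rx":0,"ry":0,"rz":0,"claw":0},{"x":-0.0202,"y":-0.11,"z":0,"rx":0,"ry":0,"rz":0,"claw":0},{"x":-0.0231,"y":-0.126,"z":0,"rx":0,"ry":0,"rz":0,"claw":0},{"x":-0.026,"y":-0.142,"z":0,"rx":0,"ry":0,"rz":0,"claw":0}]'
python3 st.py
python3 - <<'E'
from h import *
p=capture("side");a=cv2.resize(p["color"][170:290,300:450],None,fx=2.6,fy=2.6,interpolation=2)
p=capture("top");b=cv2.resize(p["color"][230:350,320:470],None,fx=2.6,fy=2.6,interpolation=2)
a=np.hstack([a,b]);cv2.imwrite("pics/f.png",a[:,:,::-1])
E
```

```text
time_s: 12.6
tcp_pos: [0.4747, 0.2395, 0.0715]
ee_rot: [[0.983, -0.181, -0.0], [-0.181, -0.983, -0.0], [-0.0, 0.0, -1.0]]
wrist_force: [-0.5, 0.7, 0.5]
gripper_width: 0.008
gripper_force: 0.0
t 12.6 s 0.0022 lat 0.0072 z 0.0715 Fu -0.6 Fv -0.6 Fz 0.5 w 0.007508382855461061 y-axis -100.43894678111306
```

View pics/f.png

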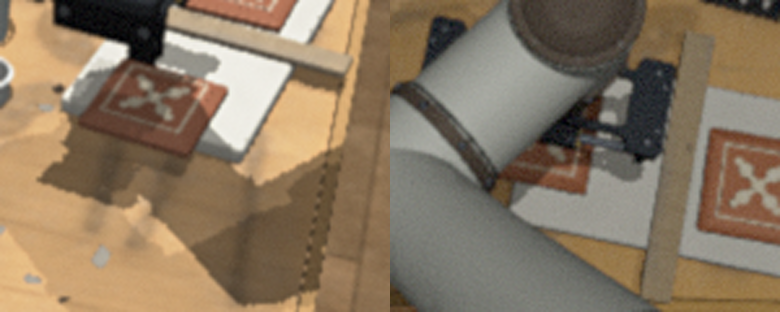

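The tile has flipped onto the bat face up, at (155,105) in the left crop, overhanging the near edge. I'll retreat behind it, lower, and measure its trailing side.

```bash
python3 -m pendant '[{"x":0.011,"y":0.06,"z":0,"rx":0,"ry":0,"rz":0,"claw":0},{"x":0.026,"y":0.14,"z":0,"rx":0,"ry":0,"rz":0,"claw":0},{"x":0.04,"y":0.22,"z":0,"rx":0,"ry":0,"rz":0,"claw":0},{"x":0.05,"y":0.275,"z":0,"rx":0,"ry":0,"rz":0,"claw":0},{"x":0.05,"y":0.275,"z":-0.06,"rx":0,"ry":0,"rz":0,"claw":0},{"x":0.05,"y":0.275,"z":-0.14,"rx":0,"ry":0,"rz":0,"claw":0},{"x":0.05,"y":0.275,"z":-0.19,"rx":0,"ry":0,"rz":0,"claw":0},{"x":0.05,"y":0.275,"z":-0.216,"rx":0,"ry":0,"rz":0,"claw":0}]'
python3 st.py
cat > m.py <<'E'
from h import *
np.set_printoptions(precision=4,suppress=True)
e=np.array([.468,.243]);u=np.array([-.1805,-.9836]);v=np.array([.9836,-.1805])
for n in("side","top"):
    p=capture(n)
    for r in regions_of(p,"tile")[:3]:
        c=max(cv2.findContours(r["region"].astype(np.uint8),0,2)[0],key=cv2.contourArea)
        q=cv2.approxPolyN(c,4)[0] if hasattr(cv2,"approxPolyN") else cv2.boxPoints(cv2.minAreaRect(c))
        P=[at_z(p,x,.021)[:2]-e for x in q]
        print(n,round(r["conf"],2),"(s,lat)",*[np.array([x@u,x@v]) for x in P])
    if n=="side": a=cv2.resize(p["color"][170:290,300:450],None,fx=2.6,fy=2.6,interpolation=2)
b=cv2.resize(p["color"][230:350,320:470],None,fx=2.6,fy=2.6,interpolation=2)
import sys
if len(sys.argv)>1: cv2.imwrite("pics/%s.png"%sys.argv[1],np.hstack([a,b])[:,:,::-1])
E
python3 m.py
```

```text
time_s: 13.7
tcp_pos: [0.4868, 0.3078, 0.0163]
ee_rot: [[0.983, -0.182, -0.001], [-0.182, -0.983, -0.002], [-0.001, 0.002, -1.0]]
wrist_force: [0.5, 0.5, -0.2]
gripper_width: 0.003
gripper_force: 0.0
t 13.7 s -0.0671 lat 0.0068 z 0.0163 Fu -0.6 Fv 0.4 Fz -0.2 w 0.0026240732791644847 y-axis -100.4629522619432
side 0.89 (s,lat) [ 0.057  -0.0439] [-0.038  -0.0459] [-0.0376  0.008 ] [0.0612 0.001 ]
top 0.7 (s,lat) [ 0.0622 -0.0409] [-0.0249 -0.0433] [-0.0305 -0.0147] [0.0663 0.0754]
```

```bash
python3 -m pendant '[{"x":-0.005,"y":-0.028,"z":0.006,"rx":0,"ry":0,"rz":0,"claw":0},{"x":-0.012,"y":-0.065,"z":0.006,"rx":0,"ry":0,"rz":0,"claw":0},{"x":-0.02,"y":-0.11,"z":0.006,"rx":0,"ry":0,"rz":0,"claw":0},{"x":-0.0284,"y":-0.155,"z":0.006,"rx":0,"ry":0,"rz":0,"claw":0},{"x":-0.0367,"y":-0.2,"z":0.006,"rx":0,"ry":0,"rz":0,"claw":0},{"x":-0.045,"y":-0.245,"z":0.006,"rx":0,"ry":0,"rz":0,"claw":0},{"x":-0.0505,"y":-0.275,"z":0.006,"rx":0,"ry":0,"rz":0,"claw":0},{"x":-0.0541,"y":-0.295,"z":0.006,"rx":0,"ry":0,"rz":0,"claw":0}]'
python3 st.py; python3 m.py g
```

```text
time_s: 14.9
tcp_pos: [0.4739, 0.2345, 0.0192]
ee_rot: [[0.983, -0.181, 0.0], [-0.181, -0.983, 0.0], [0.0, -0.0, -1.0]]
wrist_force: [1.0, 1.6, 0.2]
gripper_width: 0.007
gripper_force: 0.7
t 14.9 s 0.0073 lat 0.0073 z 0.0192 Fu -1.7 Fv 0.7 Fz 0.2 w 0.006537018390255737 y-axis -100.4432860402812
side 0.6 (s,lat) [ 0.1091 -0.0472] [ 0.0036 -0.0466] [ 0.0057 -0.0079] [0.1023 0.0307]
top 0.82 (s,lat) [ 0.105  -0.0431] [ 0.0196 -0.0407] [ 0.0202 -0.0201] [0.11   0.0056]
```

View pics/g.png

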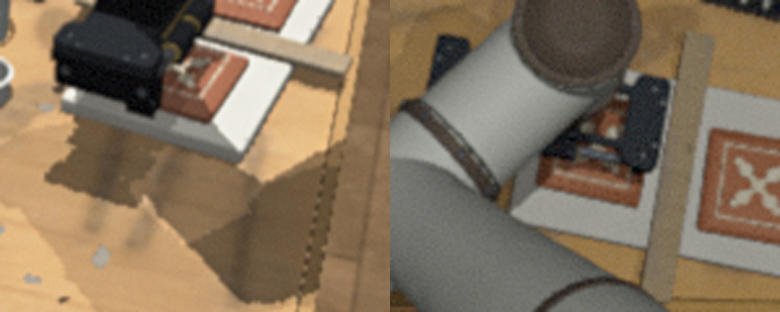

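The tile slides flat along the bat ahead of the fingers, with its trailing side about 18 mm past the bat's edge. I'll push the last stretch slowly.

```bash
python3 -m pendant '[{"x":-0.0014,"y":-0.008,"z":-0.004,"rx":0,"ry":0,"rz":0,"claw":0},{"x":-0.0029,"y":-0.016,"z":-0.004,"rx":0,"ry":0,"rz":0,"claw":0},{"x":-0.0043,"y":-0.0236,"z":-0.004,"rx":0,"ry":0,"rz":0,"claw":0},{"x":-0.0058,"y":-0.0315,"z":-0.004,"rx":0,"ry":0,"rz":0,"claw":0},{"x":-0.0069,"y":-0.0374,"z":-0.004,"rx":0,"ry":0,"rz":0,"claw":0},{"x":-0.0079,"y":-0.0433,"z":-0.004,"rx":0,"ry":0,"rz":0,"claw":0},{"x":-0.009,"y":-0.049,"z":-0.004,"rx":0,"ry":0,"rz":0,"claw":0},{"x":-0.0097,"y":-0.053,"z":-0.004,"rx":0,"ry":0,"rz":0,"claw":0}]'
python3 st.py
```

```text
time_s: 16.1
tcp_pos: [0.4716, 0.2223, 0.0181]
ee_rot: [[0.983, -0.181, 0.001], [-0.181, -0.983, 0.002], [0.001, -0.002, -1.0]]
wrist_force: [-1.8, 4.9, -1.2]
gripper_width: 0.006
gripper_force: 2.5
t 16.1 s 0.0197 lat 0.0073 z 0.0181 Fu -4.5 Fv -2.6 Fz -1.2 w 0.006497709764924907 y-axis -100.44936023872692
```

```bash
python3 -m pendant '[{"x":-0.0007,"y":-0.004,"z":0,"rx":0,"ry":0,"rz":0,"claw":0},{"x":-0.0014,"y":-0.008,"z":0,"rx":0,"ry":0,"rz":0,"claw":0},{"x":-0.002,"y":-0.012,"z":0,"rx":0,"ry":0,"rz":0,"claw":0},{"x":-0.002,"y":-0.012,"z":0,"rx":0,"ry":0,"rz":0,"claw":0},{"x":-0.002,"y":-0.012,"z":0,"rx":0,"ry":0,"rz":0,"claw":0},{"x":-0.002,"y":-0.012,"z":0,"rx":0,"ry":0,"rz":0,"claw":0},{"x":-0.002,"y":-0.012,"z":0,"rx":0,"ry":0,"rz":0,"claw":0},{"x":-0.002,"y":-0.012,"z":0,"rx":0,"ry":0,"rz":0,"claw":0}]'
python3 st.py
python3 -m pendant '[{"x":0.003,"y":0.016,"z":0,"rx":0,"ry":0,"rz":0,"claw":0},{"x":0.015,"y":0.08,"z":0,"rx":0,"ry":0,"rz":0,"claw":0},{"x":0.03,"y":0.16,"z":0.05,"rx":0,"ry":0,"rz":0,"claw":0},{"x":0.05,"y":0.27,"z":0.2,"rx":0,"ry":0,"rz":0,"claw":0},{"x":0.05,"y":0.45,"z":0.4,"rx":0,"ry":0,"rz":0,"claw":0},{"x":0.0,"y":0.65,"z":0.6,"rx":0,"ry":0,"rz":0,"claw":0},{"x":-0.1,"y":0.85,"z":0.7,"rx":0,"ry":0,"rz":0,"claw":0},{"x":-0.2,"y":1,"z":0.7,"rx":0,"ry":0,"rz":0,"claw":0}]'
python3 st.py; python3 m.py i
python3 - <<'E'
from h import *
e=np.array([.468,.243]);u=np.array([-.1805,-.9836]);v=np.array([.9836,-.1805])
for n in("top","side"):
    p=capture(n)
    for l,z in(("slat",.022),("done_tile",.027),("wood_rib",.008),("rubber_kidney",.008),("ring_cutter_2",.02),("loop_tool_2",.01),("water_cup",.07)):
        r=search_frame(p,l)
        if r: print(n,l,np.round(r[0]["centre"]),round(r[0]["conf"],2))
E
```

```text
time_s: 17.1
tcp_pos: [0.4726, 0.2222, 0.0189]
ee_rot: [[0.984, -0.18, 0.005], [-0.181, -0.984, 0.006], [0.004, -0.007, -1.0]]
wrist_force: [-1.8, 10.0, -0.3]
gripper_width: 0.008
gripper_force: 4.8
t 17.1 s 0.0196 lat 0.0083 z 0.0189 Fu -9.5 Fv -3.5 Fz -0.3 w 0.007844894311649683 y-axis -100.39771647119474
time_s: 18.1
tcp_pos: [0.421, 0.471, 0.1958]
ee_rot: [[0.983, -0.182, 0.003], [-0.182, -0.983, 0.003], [0.002, -0.004, -1.0]]
wrist_force: [0.1, 0.2, -0.4]
gripper_width: 0.005
gripper_force: 0.0
t 18.1 s -0.2158 lat -0.0874 z 0.1958 Fu -0.2 Fv 0.1 Fz -0.4 w 0.005435302112432705 y-axis -100.4721493507516
side 0.59 (s,lat) [ 0.0165 -0.0439] [ 0.0194 -0.0281] [ 0.0635 -0.0112] [ 0.1651 -0.0436]
top 0.68 (s,lat) [0.0097 0.1594] [0.0203 0.1397] [-0.0364  0.1449] [-0.0099  0.165 ]
top 0.66 (s,lat) [0.1185 0.0489] [ 0.12 -0.04] [ 0.0287 -0.0411] [0.0322 0.0495]
top slat [431. 295.] 0.62
top done_tile [458. 304.] 0.69
top ring_cutter_2 [377. 215.] 0.65
top water_cup [415. 204.] 0.84
side slat [412. 187.] 0.83
side done_tile [405. 168.] 0.57
side wood_rib [259. 329.] 0.74
side rubber_kidney [294. 353.] 0.59
side ring_cutter_2 [292. 202.] 0.62
side loop_tool_2 [347. 378.] 0.55
side water_cup [288. 165.] 0.86
```

View pics/i.png

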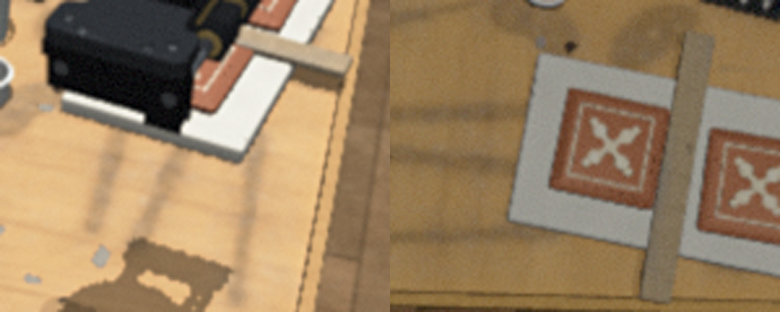

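The right crop shows the tile face up against the slat at (608,148), and everything else is in place. I'll check its squareness with sub-pixel edge profiles.

```bash
python3 - <<'E'
from h import *
e=np.array([.468,.243]);u=np.array([-.1805,-.9836]);v=np.array([.9836,-.1805])
I=[capture("top") for _ in range(4)];p=I[0];col=np.mean([i["color"].astype(np.float32) for i in I],0)
f=col[:,:,0]-col[:,:,2]   # red minus blue
def prof(pts,z,g):
    im=np.float32([proj(p,[*(e+a*u+b*v),z]) for a,b in pts]);x=cv2.remap(g,im[:,:1],im[:,1:],cv2.INTER_LINEAR).ravel()
    return np.gradient(cv2.GaussianBlur(x[None],(13,1),3).ravel())
def peak(x,d,sg):
    d=sg*d;i=np.argmax(d);w=np.clip(d[max(0,i-8):i+9],0,None);return (x[max(0,i-8):i+9]*w).sum()/w.sum()
L=np.linspace(-.028,.036,14);S=np.linspace(.045,.105,14)
x=np.arange(.015,.045,.0004);r=[peak(x,prof([(a,b) for a in x],.021,f),1) for b in L]
x=np.arange(.105,.130,.0004);h=[peak(x,prof([(a,b) for a in x],.021,f),-1) for b in L]
y=np.arange(-.055,-.030,.0004);m=[peak(y,prof([(a,b) for b in y],.021,f),1) for a in S]
y=np.arange(.036,.062,.0004);q=[peak(y,prof([(a,b) for b in y],.021,f),-1) for a in S]
x=np.arange(-.012,.012,.0004);bt=[peak(x,prof([(a,b) for a in x],.015,col[:,:,2].copy()),1) for b in np.linspace(-.06,.06,20)]
for n,X,Y in(("rear",L,r),("front/slat",L,h),("side-",S,m),("side+",S,q),("bat edge",np.linspace(-.06,.06,20),bt)):
    k=np.polyfit(X,Y,1);print(n,"mean %.4f slope deg %.2f resid mm %.2f"%(np.mean(Y),np.degrees(np.arctan(k[0])),1e3*np.std(Y-np.polyval(k,X))))
E
```

```text
rear mean 0.0306 slope deg 1.01 resid mm 0.12
front/slat mean 0.1191 slope deg 0.70 resid mm 0.32
side- mean -0.0403 slope deg -0.75 resid mm 0.21
side+ mean 0.0479 slope deg -0.75 resid mm 0.13
bat edge mean 0.0010 slope deg -0.18 resid mm 0.19
```

The tile is yawed about 1° from square: its +lateral corner touches while the other end is about 1.5 mm off. I'll nudge the rear side near the −lateral end to close the gap.

```bash
python3 -m pendant '[{"x":0.02,"y":-0.15,"z":-0.05,"rx":0,"ry":0,"rz":0,"claw":0},{"x":0.05,"y":-0.35,"z":-0.15,"rx":0,"ry":0,"rz":0,"claw":0},{"x":0.08,"y":-0.55,"z":-0.3,"rx":0,"ry":0,"rz":0,"claw":0},{"x":0.09,"y":-0.7,"z":-0.45,"rx":0,"ry":0,"rz":0,"claw":0},{"x":0.086,"y":-0.77,"z":-0.6,"rx":0,"ry":0,"rz":0,"claw":0},{"x":0.086,"y":-0.77,"z":-0.67,"rx":0,"ry":0,"rz":0,"claw":0},{"x":0.086,"y":-0.77,"z":-0.7,"rx":0,"ry":0,"rz":0,"claw":0},{"x":0.086,"y":-0.77,"z":-0.707,"rx":0,"ry":0,"rz":0,"claw":0}]' | head -1
python3 st.py
```

```text
time_s: 20.3
t 20.3 s -0.0284 lat -0.0310 z 0.0164 Fu -0.5 Fv -0.1 Fz 0.2 w 0.007733875837607375 y-axis -100.40735520903337
```

```bash
python3 -m pendant '[{"x":-0.0072,"y":-0.0393,"z":0.004,"rx":0,"ry":0,"rz":0,"claw":0},{"x":-0.0144,"y":-0.0787,"z":0.004,"rx":0,"ry":0,"rz":0,"claw":0},{"x":-0.0217,"y":-0.118,"z":0.004,"rx":0,"ry":0,"rz":0,"claw":0},{"x":-0.0274,"y":-0.1495,"z":0.004,"rx":0,"ry":0,"rz":0,"claw":0},{"x":-0.031,"y":-0.169,"z":0.004,"rx":0,"ry":0,"rz":0,"claw":0},{"x":-0.034,"y":-0.185,"z":0.004,"rx":0,"ry":0,"rz":0,"claw":0},{"x":-0.036,"y":-0.197,"z":0.004,"rx":0,"ry":0,"rz":0,"claw":0},{"x":-0.0375,"y":-0.2045,"z":0.004,"rx":0,"ry":0,"rz":0,"claw":0}]' | head -1
python3 st.py
python3 -m pendant '[{"x":-0.0003,"y":-0.002,"z":0,"rx":0,"ry":0,"rz":0,"claw":0},{"x":-0.0007,"y":-0.004,"z":0,"rx":0,"ry":0,"rz":0,"claw":0},{"x":-0.0007,"y":-0.004,"z":0,"rx":0,"ry":0,"rz":0,"claw":0},{"x":-0.0007,"y":-0.004,"z":0,"rx":0,"ry":0,"rz":0,"claw":0},{"x":-0.0007,"y":-0.004,"z":0,"rx":0,"ry":0,"rz":0,"claw":0},{"x":-0.0007,"y":-0.004,"z":0,"rx":0,"ry":0,"rz":0,"claw":0},{"x":-0.0007,"y":-0.004,"z":0,"rx":0,"ry":0,"rz":0,"claw":0},{"x":-0.0007,"y":-0.004,"z":0,"rx":0,"ry":0,"rz":0,"claw":0}]' | head -1
python3 st.py
```

```text
time_s: 21.3
t 21.3 s 0.0203 lat -0.0305 z 0.0179 Fu -10.6 Fv -7.3 Fz -1.0 w 0.00491986525093336 y-axis -100.43172695631797
time_s: 22.3
t 22.3 s 0.0203 lat -0.0304 z 0.0181 Fu -10.6 Fv -7.9 Fz -1.2 w 0.002303536527938223 y-axis -100.38447363245534
```

```bash
python3 -m pendant '[{"x":0.002,"y":0.012,"z":0,"rx":0,"ry":0,"rz":0,"claw":0},{"x":0.015,"y":0.08,"z":0,"rx":0,"ry":0,"rz":0,"claw":0},{"x":0.03,"y":0.16,"z":0.05,"rx":0,"ry":0,"rz":0,"claw":0},{"x":0.05,"y":0.27,"z":0.2,"rx":0,"ry":0,"rz":0,"claw":0},{"x":0.05,"y":0.45,"z":0.4,"rx":0,"ry":0,"rz":0,"claw":0},{"x":0.0,"y":0.65,"z":0.6,"rx":0,"ry":0,"rz":0,"claw":0},{"x":-0.1,"y":0.85,"z":0.7,"rx":0,"ry":0,"rz":0,"claw":0},{"x":-0.2,"y":1,"z":0.7,"rx":0,"ry":0,"rz":0,"claw":0}]' | head -1
python3 st.py
python3 - <<'E'
from h import *
e=np.array([.468,.243]);u=np.array([-.1805,-.9836]);v=np.array([.9836,-.1805])
I=[capture("top") for _ in range(4)];p=I[0];col=np.mean([i["color"].astype(np.float32) for i in I],0)
f=col[:,:,0]-col[:,:,2];B=col[:,:,2].copy()
def prof(pts,z,g):
    im=np.float32([proj(p,[*(e+a*u+b*v),z]) for a,b in pts]);x=cv2.remap(g,im[:,:1],im[:,1:],cv2.INTER_LINEAR).ravel()
    return np.gradient(cv2.GaussianBlur(x[None],(13,1),3).ravel())
def peak(x,d,sg):
    d=sg*d;i=np.argmax(d);w=np.clip(d[max(0,i-8):i+9],0,None);return (x[max(0,i-8):i+9]*w).sum()/w.sum()
L=np.linspace(-.028,.036,14);S=np.linspace(.045,.105,14);T=np.linspace(-.06,.06,20)
O=np.r_[np.linspace(-.11,-.085,6),np.linspace(-.07,-.05,6),np.linspace(.055,.07,6)]
x=np.arange(.015,.045,.0004);r=[peak(x,prof([(a,b) for a in x],.021,f),1) for b in L]
x=np.arange(.105,.130,.0004);h=[peak(x,prof([(a,b) for a in x],.021,f),-1) for b in L]
y=np.arange(-.055,-.030,.0004);m=[peak(y,prof([(a,b) for b in y],.021,f),1) for a in S]
y=np.arange(.036,.062,.0004);q=[peak(y,prof([(a,b) for b in y],.021,f),-1) for a in S]
x=np.arange(-.012,.012,.0004);bt=[peak(x,prof([(a,b) for a in x],.015,B),1) for b in T]
x=np.arange(.135,.160,.0004);sl=[peak(x,prof([(a,b) for a in x],.022,B),1) for b in T]
x=np.arange(.110,.130,.0004);O=O[6:];sf=[peak(x,prof([(a,b) for a in x],.022,B),-1) for b in O]
for n,X,Y in(("rear",L,r),("front/slat",L,h),("side-",S,m),("side+",S,q),("bat edge",T,bt),("slat far edge",T,sl),("slat face beside tile",O,sf)):
    k=np.polyfit(X,Y,1);print(n,"mean %.4f slope deg %.2f resid mm %.2f"%(np.mean(Y),np.degrees(np.arctan(k[0])),1e3*np.std(Y-np.polyval(k,X))))
b=cv2.resize(col[235:345,355:465].astype(np.uint8),None,fx=5,fy=5,interpolation=2);cv2.imwrite("pics/j.png",b[:,:,::-1])
E
```

```text
time_s: 23.3
t 23.3 s -0.2148 lat -0.1258 z 0.1952 Fu -0.5 Fv 0.6 Fz -1.1 w 8.882589572737606e-05 y-axis -100.4633876429619
rear mean 0.0313 slope deg 0.03 resid mm 0.10
front/slat mean 0.1197 slope deg -0.37 resid mm 0.21
side- mean -0.0393 slope deg 0.12 resid mm 0.21
side+ mean 0.0489 slope deg 0.16 resid mm 0.09
bat edge mean 0.0010 slope deg -0.15 resid mm 0.20
slat far edge mean 0.1464 slope deg 0.11 resid mm 0.25
slat face beside tile mean 0.1191 slope deg 0.14 resid mm 0.24
```

View pics/j.png

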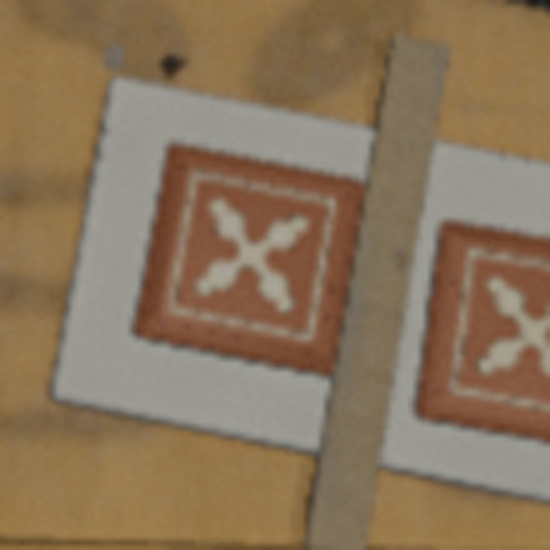

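The tile lies face up, flush against the slat along its front side from (365,180) to (332,372), and square to within about 0.1°. The robot is clear, so I'm handing in.

```bash
python3 -c "
from station import *
print(finish_job())"
```

```text
the job is handed in; nothing more can be done
None
```

The tile was flipped over the bat's edge and now lies face up, flat and square (to about 0.1°) against the slat, the other things appeared undisturbed in the last pictures, and the job was handed in at about 24 s.

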